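# Swing out the leg of the honing stand

## Robot

A 6-joint arm with a two-finger parallel gripper is mounted at the origin on a cart in front of the work surface, level with it; the furniture and walls round the work are solid. World frame = base frame: x ahead of the robot, y to its left, z up, the work surface at z = 0. Lengths are in m, angles in rad, forces in N, time in s.
With the tool pointing down it reaches from about 0.375 to 0.925 m from the base axis. Payload 5.7 kg.
Tool frame: the origin (TCP) lies midway between the tips of the shut fingers; the grasp point (between the pads) lies 19 mm behind it (r.grasp_offset is the z of the grasp point in the tool frame, in m); z points along the fingers, y is the direction in which the jaws open and shut (so a half turn about z gives the same grasp; the last joint's range is limited). The gripper opens to 88 mm and grips with 3 to 60 N. Pads are 20 mm wide; open, the fingers measure 115 mm over their backs; the gripper's body (75 mm by 178 mm) begins 61 mm behind the grasp point.
Start: joints at [-1.28, 0.359, 1.51, -0, 1.272, -0.115], TCP at [0.237, -0.551, 0.223] pointing down, gripper open.
Joint ranges: [-2.97, 2.97], [-1.01, 2.36], [0.21, 2.38], [-0.96, 4.11], [0.2, 2.71], [-2.98, 2.98]. Speed limits (rad/s): [2.39, 2.39, 3.14, 3.14, 3.14, 3.14].

## Interface

Orientations are given as a 3x3 rotation matrix whose columns are the frame's x, y, z axes.
In Python, from rig import status, get_image, calibration, ticket, search_frame, trace, r gives the robot as it stands. The module is installed in compiled form; this text tells all that it offers.
- The arm moves only by the tool jog_arm, never from a script. Its argument "plan" is a list of rows, each an object of numbers: "jaw": the opening, from -1 (shut) to 1 (fully open); "tx", "ty", "tz": the shift along the tool's x, y, z in units of 40 mm (1.0 is 40 mm); "roll": the turn about the tool's z in degrees. In form: [{"jaw": .., "tx": .., "ty": .., "tz": .., "roll": ..}, ...]. A call has 1 to 8 rows; each row shifts and turns the commanded pose from where the row before left it, along the tool's axes as they then stand; what a row does not reach is not made up. A row lasts 1/10 s, in which the tool goes at most 50 mm and 8.59 degrees, less where a joint would pass 70% of its speed; a pose out of reach is approached as far as the arm can. A call is refused whole if a number of a shift passes 1 or a number of a turn 8.59, either way. A call with a gripper value outside its range is refused whole. The fingers move at their own pace and stop on an object; the grip force is fixed at half the most. Time passes only in rows, so rows that do not move let the fingers close. It gives the time, the measured TCP pose, the force and the opening at its end, in the units of the state.
- status.read_state(): the state, without advancing time (a new reading comes with each control period).
- get_image(name): name is "scene" or "top" or "wrist"; returns the picture (384x512x3 uint8, red, green, blue); there is no depth.
- calibration(name): a dict with "fovy" (degrees; the focal length in pixels is half the picture's height over the tangent of half this angle, whatever the lens; pixels are square), "cx", "cy" (the principal point, pixels), "cam_to_world" (4x4, takes a point from camera to world coordinates). Camera axes: x right, y down, z forward; pixel columns grow to the right and rows downward; lengths in m; the calibration is good to about 2 mm. A picture is of the moment at which its call begins: read the wrist's pose just before it. calibration takes no time and is no camera call; for the wrist camera it gives the pose at the moment of the call.
- ticket.hand_in(): hands the job in, once; it reports no verdict.
Trained networks look in the newest picture that a camera, given by its name, has taken for a name from the list of things; names that differ only in an ending like _2 or _b are one class to them, and where a whole thing is asked for, a point or a joint stands for the part that bears it (a point fixed in the world has none). Each returns a list of dicts, best first, with "score" (0 to 1); they miss things now and then, are a little off and sometimes report something else, mostly with a low value. They report only what shows in the picture. A call takes as long as a camera call.
- search_frame(target, camera): "xyz" ([x, y, z] in m, in world coordinates, good to about 4 mm: the middle of the surface that is visible of it).
- trace(target, camera): "mask" (384x512 bool, what is visible of it).
The state is a dict: "time_s": time; "qpos": joint angles; "qvel": joint speeds; "tau": joint torques, N m; "eef_pos": TCP position; "orientation": TCP orientation; "wrist_force": force on the tool from outside, world axes, zero at the start; "torque": the same for the moment, N m; "gripper_width": finger opening in m.
Only numpy, scipy, OpenCV 4.12 (cv2) and the standard library are available. Lean on these libraries where they do the work, as an engineer would, in place of code of your own. Each camera call takes 0.05 s, during which the arm holds its last target. There are 200 camera calls.

## Task

Two wooden stands on the bench each have a steel leg on a hinge pin, folded or nearly so along the side that faces the robot. On the stand that carries the long whetstone, swing the leg out by its wooden knob until it snaps fully home in its end detent, pointing straight out from the stand, and let go. Leave the leg of the other stand, the one with the sanding block, as it is.

Things in the scene. Friction and masses are not known exactly. Their poses are not given: they have to be found in the camera images.
- stone_leg (a joint): Vertical hinge of the whetstone stand's leg. 0 = folded along the board's front edge; grows as it swings out, clockwise seen from above, to the stop at 1.571 (square to the board, towards the robot). Starts at 0 to 0.5. Free (under 1 N at the knob) to about 1.05; then a spring ball climbs a ridge (up to 3 N), crest at 1.35; clear of it the spring draws the leg to the stop and holds it.
- stone_leg_knob (a point): Centre of the knob to handle, 48 mm above the bench, 135 mm from the hinge axis: upright, round, dark wood, 20 mm thick, from 28 to 66 mm above the bench. Under it the flat steel leg, 16 mm wide, 172 mm long from the axis, top at 16 mm. Folded, it stands 35 mm in front of the stand's board (24 mm high) and 69 mm from the stone's side (top at 54 mm).
- stone_leg_hinge (a point): Point on that leg's hinge axis, 48 mm above the bench. The stand is a fixed board 100 x 220 mm carrying a dark grey whetstone 150 mm long. A spring-plunger bracket, 43 mm high, stands between the axis and the board. The two stands may be either way round, left or right.
- block_leg_knob (a point): Centre of the like knob, also 48 mm above the bench, on the leg of the other stand, which is alike but carries a wooden sanding block 100 mm long. This leg is to stay as it is.

How it is judged:
By the outcome, as a careful person would: the job done as asked, in the order asked, and still so for the second after the job is handed in, with the robot touching nothing.
It also fails if it takes over 32 s, if anything falls off the work surface, if the arm or the gripper's body presses on something with over 40 N, if the wrist force passes 120 N, or if a joint passes its speed limit or range.

## Working session

There is one attempt and no reset: what is moved stays moved. The work goes in short steps, Python scripts to look and compute and a tool call to move; the robot and the scene stay as the last step left them, time stands still between calls to the robot, and variables do not carry over. Pictures are saved under pics/ and viewed, about 8 in all and at most 12, crops included, and the job is handed in when it is done.

Besides the shell and the picture viewer there is one more tool, called as name(argument=value, ...), one argument or row to a line, values as JSON. jog_arm: Moves the arm, as the interface text tells. Its arguments: {"type":"object","properties":{"plan":{"type":"array"}},"required":["plan"]}

```bash
mkdir -p pics; python3 - <<'E'
from rig import *
import cv2,numpy as np
s=status.read_state();print(s['time_s'],s['eef_pos'],s['orientation'],s['gripper_width'],r.grasp_offset)
ims=[]
for c in("scene","top"):
    im=get_image(c);ims.append(im)
    for t in("stone_leg_knob","stone_leg_hinge","block_leg_knob"):
        for d in search_frame(t,c)[:3]:print(c,t,np.round(d['xyz'],3),round(d['score'],2))
cv2.imwrite('pics/a.png',cv2.cvtColor(cv2.resize(np.vstack(ims),(0,0),fx=.78,fy=.78),cv2.COLOR_RGB2BGR))
E
```

```text
0.0 [ 0.23665776 -0.55062164  0.22180915] [[ 9.18781343e-01  3.94766501e-01 -5.03046326e-04]
 [ 3.94766761e-01 -9.18779748e-01  1.72595935e-03]
 [ 2.19162159e-04 -1.78436522e-03 -9.99998384e-01]] 0.08800006694125577 -0.0187
scene stone_leg_knob [ 0.538 -0.196  0.015] 0.85
scene stone_leg_hinge [ 0.537 -0.195  0.015] 0.64
scene block_leg_knob [0.528 0.184 0.016] 0.66
top stone_leg_knob [ 0.545 -0.184  0.017] 0.77
top stone_leg_hinge [ 0.543 -0.184  0.015] 0.62
top block_leg_knob [0.528 0.192 0.016] 0.74
```

View pics/a.png

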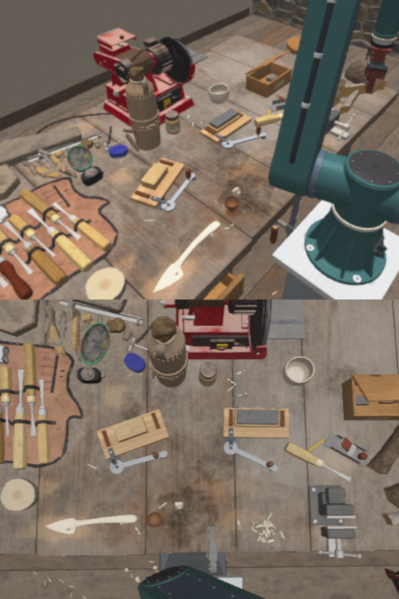

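```bash
cat > h.py <<'E'
from rig import *
import cv2,numpy as np
def ray(c,u,v,z):
    k=calibration(c);f=192/np.tan(np.radians(k['fovy'])/2);T=np.array(k['cam_to_world'])
    d=T[:3,:3]@[(u-k['cx'])/f,(v-k['cy'])/f,1];o=T[:3,3]
    return o+d*(z-o[2])/d[2]
def proj(c,p):
    k=calibration(c);f=192/np.tan(np.radians(k['fovy'])/2);T=np.array(k['cam_to_world'])
    q=T[:3,:3].T@(np.array(p)-T[:3,3]);return np.array([k['cx']+f*q[0]/q[2],k['cy']+f*q[1]/q[2]])
E
python3 - <<'E'
from h import *
im=get_image("top")
m=trace("stone_leg_knob","top")
print([(d['score'],d['mask'].sum(),np.argwhere(d['mask']).min(0),np.argwhere(d['mask']).max(0)) for d in m[:2]])
print(np.array(calibration("top")["cam_to_world"])[:3,3])
np.save('top.npy',im)
a=cv2.resize(im[120:230,270:370],(0,0),fx=5.4,fy=5.4,interpolation=cv2.INTER_CUBIC)
cv2.imwrite('pics/b.png',cv2.cvtColor(a,cv2.COLOR_RGB2BGR))
E
```

```text
[(0.79, np.int64(610), array([183, 286]), array([220, 355]))]
[ 0.45048077 -0.00124772  1.09708982]
```

View pics/b.png

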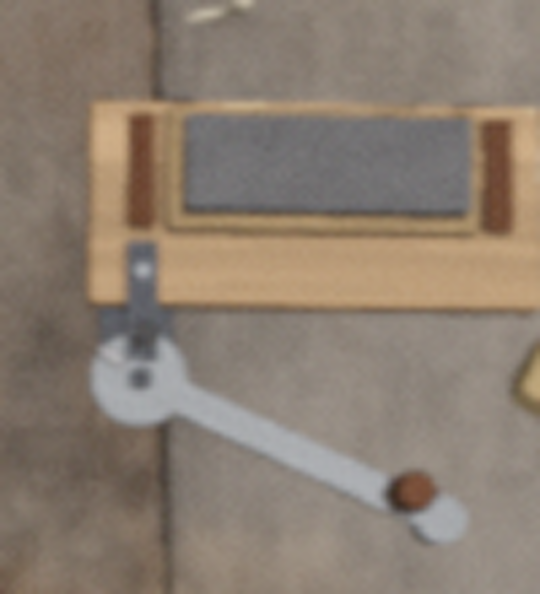

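The crop shows the whetstone stand, its hinge at (140,378), the knob top at (412,490) and the leg end at (440,519), with the leg already partly out.

```bash
python3 - <<'E'
from h import *
P=lambda u,v,z:ray("top",270+u/5.4-.4,120+v/5.4-.4,z)
H=P(140,378,.018)
K=P(412,490,.062);E=P(440,519,.016)
B0=P(90,303,.024);B1=P(535,307,.024)
print(H,K,E,B0,B1)
print(np.linalg.norm((K-H)[:2]),np.linalg.norm((E-H)[:2]))
w=lambda a,b:np.degrees(np.arctan2(*(b-a)[[0,1]][::1]))
print("leg az",np.degrees(np.arctan2(*(K-H)[[1,0]])),np.degrees(np.arctan2(*(E-H)[[1,0]])),"edge",np.degrees(np.arctan2(*(B1-B0)[[1,0]])))
E
```

```text
[ 0.56987151 -0.1293648   0.018     ] [ 0.51236893 -0.24832626  0.062     ] [ 0.50110727 -0.27232437  0.016     ] [ 0.60554744 -0.10534859  0.024     ] [ 0.6022514 -0.3196919  0.024    ]
0.13213014511768295 0.1586378162172955
leg az -115.7978002909988 -115.6877790240433 edge -90.88099122771717
```

jog_arm(
  plan=[
    {"jaw": 0.1, "tx": 0.77, "ty": -0.35, "tz": 0, "roll": 0},
    {"jaw": 0.1, "tx": 0.77, "ty": -0.35, "tz": 0, "roll": 0},
    {"jaw": 0.1, "tx": 0.77, "ty": -0.35, "tz": 0, "roll": 0},
    {"jaw": 0.1, "tx": 0.77, "ty": -0.35, "tz": 0, "roll": 0},
    {"jaw": 0.1, "tx": 0.77, "ty": -0.35, "tz": 0, "roll": 0},
    {"jaw": 0.1, "tx": 0.77, "ty": -0.35, "tz": 0, "roll": 0},
    {"jaw": 0.1, "tx": 0.77, "ty": -0.35, "tz": 0, "roll": 0},
    {"jaw": 0.1, "tx": 0.77, "ty": -0.35, "tz": 0, "roll": 0},
  ],
)

```text
time_s: 1.3
eef_pos: [0.4199, -0.35, 0.2228]
orientation: [[0.919, 0.395, 0.0], [0.395, -0.919, -0.0], [0.0, 0.0, -1.0]]
wrist_force: [1.4, 0.4, -0.0]
gripper_width: 0.0487
```

jog_arm(
  plan=[
    {"jaw": 0.1, "tx": 0.77, "ty": -0.35, "tz": 0, "roll": 0},
    {"jaw": 0.1, "tx": 0.77, "ty": -0.35, "tz": 0, "roll": 0},
    {"jaw": 0.1, "tx": 0, "ty": 0, "tz": 0, "roll": -8.2},
    {"jaw": 0.1, "tx": 0, "ty": 0, "tz": 0.3, "roll": -8.2},
    {"jaw": 0.1, "tx": 0, "ty": 0, "tz": 0.3, "roll": -8.2},
    {"jaw": 0.1, "tx": 0, "ty": 0, "tz": 0.3, "roll": -8.2},
    {"jaw": 0.1, "tx": 0, "ty": 0, "tz": 0.3, "roll": -8.2},
    {"jaw": 0.1, "tx": 0, "ty": 0, "tz": 0, "roll": 0},
  ],
)

```text
time_s: 2.1
eef_pos: [0.4636, -0.3002, 0.1732]
orientation: [[0.433, 0.901, -0.002], [0.901, -0.433, 0.002], [0.001, -0.003, -1.0]]
wrist_force: [0.6, 0.2, 0.4]
gripper_width: 0.0481
```

```bash
cat > chk.py <<'E'
from h import *
import sys
s=status.read_state();R=s['orientation'];p=s['eef_pos']
print(s['time_s'],p.round(4) if hasattr(p,'round') else p,"xaz",np.degrees(np.arctan2(R[1][0],R[0][0])),s['gripper_width'],np.round(s['wrist_force'],1))
H=np.array([.570,-.129])
a=np.radians(float(sys.argv[1]));t=H+.135*np.array([np.cos(a),np.sin(a)])
d=np.array([*t,0.032])-p
print("to knob at az: target",t,"tool units",np.round(np.array(R).T@d/0.04,2))
E
python3 chk.py -115.8; python3 - <<'E'
from h import *
im=get_image("wrist")
for p in([.511,-.2505,.066],[.570,-.129,.016]):
    u=proj("wrist",p);print(u);cv2.circle(im,tuple(int(round(x)) for x in u),3,(255,0,0),1)
cv2.imwrite('pics/c.png',cv2.cvtColor(im,cv2.COLOR_RGB2BGR))
E
```

```text
2.1 [ 0.4636 -0.3002  0.1732] xaz 64.32559462179819 0.04808035282972575 [0.6 0.2 0.4]
to knob at az: target [ 0.5112438  -0.25054303] tool units [1.63 0.55 3.53]
[272.94823836 125.92505914]
[271.98727684 -11.23454742]
```

View pics/c.png

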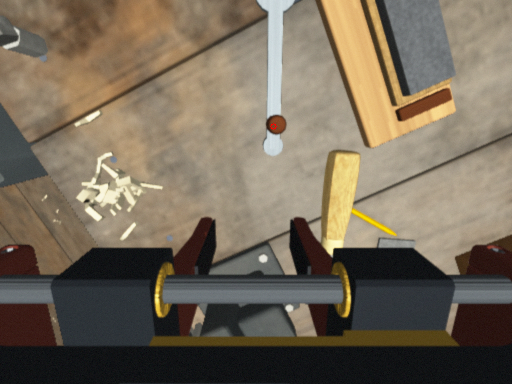

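The knob is at (276,124) in the wrist picture, against a predicted (273,126). The chisel handle stays about 5 cm clear of the right finger, so I'll go above the knob and down.

jog_arm(
  plan=[
    {"jaw": 0.1, "tx": 0.8, "ty": 0.3, "tz": 0, "roll": 0},
    {"jaw": 0.1, "tx": 0.8, "ty": 0.3, "tz": 0, "roll": 0},
    {"jaw": 0.1, "tx": 0, "ty": 0, "tz": 0.7, "roll": 0},
    {"jaw": 0.1, "tx": 0, "ty": 0, "tz": 0.7, "roll": 0},
    {"jaw": 0.1, "tx": 0, "ty": 0, "tz": 0.7, "roll": 0},
    {"jaw": 0.1, "tx": 0, "ty": 0, "tz": 0.7, "roll": 0},
    {"jaw": 0.1, "tx": 0, "ty": 0, "tz": 0.7, "roll": 0},
    {"jaw": 0.1, "tx": 0, "ty": 0, "tz": 0, "roll": 0},
  ],
)

```text
time_s: 2.95
eef_pos: [0.5122, -0.2526, 0.0323]
orientation: [[0.438, 0.899, -0.004], [0.899, -0.438, 0.003], [0.001, -0.005, -1.0]]
wrist_force: [0.3, 0.5, 0.1]
gripper_width: 0.0483
```

```bash
python3 chk.py -115.8
```

```text
2.95 [ 0.5122 -0.2526  0.0323] xaz 64.05310387312466 0.04825162701642969 [0.3 0.5 0.1]
to knob at az: target [ 0.5112438  -0.25054303] tool units [ 0.04 -0.04  0.01]
```

jog_arm(
  plan=[
    {"jaw": -0.36, "tx": 0, "ty": 0, "tz": 0, "roll": 0},
    {"jaw": -0.36, "tx": 0, "ty": 0, "tz": 0, "roll": 0},
    {"jaw": -0.36, "tx": 0, "ty": 0, "tz": 0, "roll": 0},
    {"jaw": -0.36, "tx": 0.02, "ty": -0.24, "tz": 0, "roll": 4},
    {"jaw": -0.36, "tx": 0.02, "ty": -0.35, "tz": 0, "roll": 6},
    {"jaw": -0.36, "tx": 0.02, "ty": -0.35, "tz": 0, "roll": 6},
    {"jaw": -0.36, "tx": 0.02, "ty": -0.35, "tz": 0, "roll": 6},
    {"jaw": -0.36, "tx": 0, "ty": 0, "tz": 0, "roll": 0},
  ],
)

```text
time_s: 3.75
eef_pos: [0.472, -0.2215, 0.0356]
orientation: [[0.741, 0.672, -0.0], [0.672, -0.741, 0.0], [-0.0, -0.001, -1.0]]
wrist_force: [0.6, 0.1, 0.2]
gripper_width: 0.028
```

```bash
python3 chk.py -137.8
```

```text
3.75 [ 0.472  -0.2215  0.0356] xaz 42.1922453246745 0.027984087174562095 [0.6 0.1 0.2]
to knob at az: target [ 0.46999138 -0.21968228] tool units [-0.01 -0.07  0.09]
```

jog_arm(
  plan=[
    {"jaw": -0.36, "tx": 0.02, "ty": -0.4, "tz": 0.05, "roll": 6},
    {"jaw": -0.36, "tx": 0.02, "ty": -0.35, "tz": 0.05, "roll": 6},
    {"jaw": -0.36, "tx": 0.02, "ty": -0.35, "tz": 0, "roll": 6},
    {"jaw": -0.36, "tx": 0.02, "ty": -0.35, "tz": 0, "roll": 6},
    {"jaw": -0.36, "tx": 0.02, "ty": -0.35, "tz": 0, "roll": 6},
    {"jaw": -0.36, "tx": 0, "ty": 0, "tz": 0, "roll": 0},
  ],
)

```text
time_s: 4.35
eef_pos: [0.4405, -0.1586, 0.0312]
orientation: [[0.977, 0.215, 0.0], [0.215, -0.977, 0.0], [0.0, 0.0, -1.0]]
wrist_force: [0.4, 0.2, -0.6]
gripper_width: 0.0281
```

```bash
python3 chk.py -167.8
```

```text
4.35 [ 0.4405 -0.1586  0.0312] xaz 12.390795078287624 0.028087556084348243 [ 0.4  0.2 -0.6]
to knob at az: target [ 0.43804885 -0.15752885] tool units [-0.05 -0.04 -0.02]
```

jog_arm(
  plan=[
    {"jaw": -0.36, "tx": -0.02, "ty": -0.25, "tz": 0, "roll": 4},
    {"jaw": -0.36, "tx": 0.0, "ty": -0.25, "tz": 0, "roll": 4},
    {"jaw": -0.36, "tx": 0.0, "ty": -0.25, "tz": 0, "roll": 4},
    {"jaw": -0.36, "tx": 0, "ty": 0, "tz": 0, "roll": 0},
  ],
)

```text
time_s: 4.75
eef_pos: [0.436, -0.1298, 0.0311]
orientation: [[1.0, 0.009, 0.001], [0.009, -1.0, -0.0], [0.001, 0.0, -1.0]]
wrist_force: [-0.1, 1.6, 0.1]
gripper_width: 0.0279
```

```bash
python3 chk.py -180.9; python3 - <<'E'
from h import *
ims=[]
im=get_image("top");
a=cv2.resize(im[140:260,250:350],(0,0),fx=4.5,fy=4.5,interpolation=cv2.INTER_CUBIC)
b=cv2.resize(get_image("wrist"),(0,0),fx=.7,fy=.7)
b=cv2.copyMakeBorder(b,0,540-b.shape[0],0,450-0-b.shape[1] if b.shape[1]<450 else 0,cv2.BORDER_CONSTANT)
b=b[:540,:350]
cv2.imwrite('pics/d.png',cv2.cvtColor(np.hstack([a,b]),cv2.COLOR_RGB2BGR))
E
```

```text
4.75 [ 0.436  -0.1298  0.0311] xaz 0.49431417649570664 0.02788509626920664 [-0.1  1.6  0.1]
to knob at az: target [ 0.43501665 -0.12687951] tool units [-0.02 -0.07 -0.02]
```

View pics/d.png

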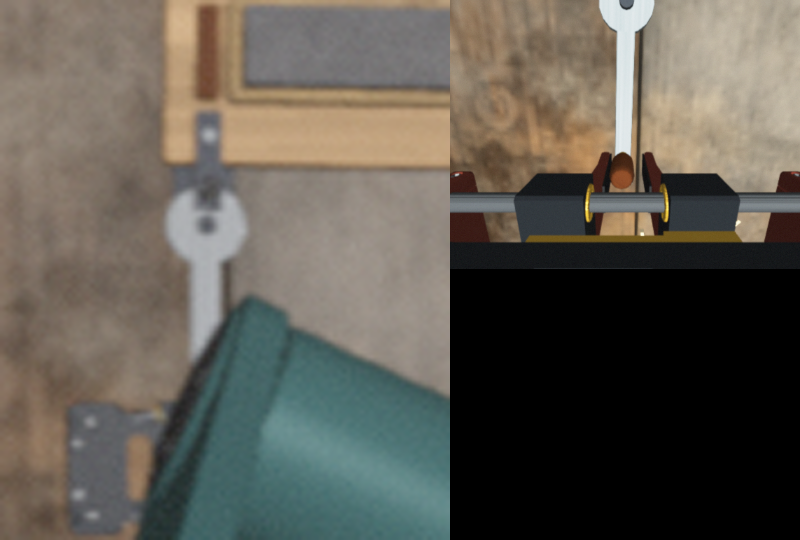

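The leg has swung to nearly straight out. The knob leans on the left (leading) finger, which agrees with the 1.6 N in +y: that finger is holding it short of the stop. I'll open the jaws so the spring can draw it home.

jog_arm(
  plan=[
    {"jaw": 0.3, "tx": 0, "ty": 0, "tz": 0, "roll": 0},
    {"jaw": 0.3, "tx": 0, "ty": 0, "tz": 0, "roll": 0},
    {"jaw": 0.3, "tx": 0, "ty": 0, "tz": 0, "roll": 0},
    {"jaw": 0.3, "tx": 0, "ty": 0, "tz": 0, "roll": 0},
    {"jaw": 0.3, "tx": 0, "ty": 0, "tz": -0.5, "roll": 0},
    {"jaw": 0.3, "tx": 0, "ty": 0, "tz": -0.7, "roll": 0},
    {"jaw": 0.3, "tx": 0, "ty": 0, "tz": -0.8, "roll": 0},
    {"jaw": 0.3, "tx": 0, "ty": 0, "tz": -0.8, "roll": 0},
  ],
)

```text
time_s: 5.65
eef_pos: [0.4348, -0.1297, 0.1436]
orientation: [[1.0, 0.005, -0.001], [0.005, -1.0, 0.0], [-0.001, -0.0, -1.0]]
wrist_force: [0.7, 0.0, 0.3]
gripper_width: 0.0573
```

jog_arm(
  plan=[
    {"jaw": 0.3, "tx": 0, "ty": 0.7, "tz": -0.5, "roll": 0},
    {"jaw": 0.3, "tx": 0, "ty": 0.8, "tz": -0.5, "roll": 0},
    {"jaw": 0.3, "tx": 0, "ty": 0.8, "tz": 0, "roll": 0},
    {"jaw": 0.3, "tx": 0, "ty": 0.8, "tz": 0, "roll": 0},
    {"jaw": 0.3, "tx": 0, "ty": 0.8, "tz": 0, "roll": 0},
    {"jaw": 0.3, "tx": 0, "ty": 0.8, "tz": 0, "roll": 0},
    {"jaw": 0.3, "tx": 0, "ty": 0.8, "tz": 0, "roll": 0},
    {"jaw": 0.3, "tx": 0, "ty": 0, "tz": 0, "roll": 0},
  ],
)

```text
time_s: 6.45
eef_pos: [0.4365, -0.354, 0.1827]
orientation: [[1.0, 0.002, 0.001], [0.002, -1.0, -0.003], [0.001, 0.003, -1.0]]
wrist_force: [-0.7, -0.4, 0.5]
gripper_width: 0.0569
```

```bash
python3 chk.py -180.9; python3 - <<'E'
from h import *
im=get_image("top");
a=cv2.resize(im[140:260,180:350],(0,0),fx=4.5,fy=4.5,interpolation=cv2.INTER_CUBIC)
cv2.imwrite('pics/e.png',cv2.cvtColor(a,cv2.COLOR_RGB2BGR))
E
```

```text
6.45 [ 0.4365 -0.354   0.1827] xaz 0.11548591648277311 0.05694545975534218 [-0.7 -0.4  0.5]
to knob at az: target [ 0.43501665 -0.12687951] tool units [-0.03 -5.69  3.75]
```

View pics/e.png

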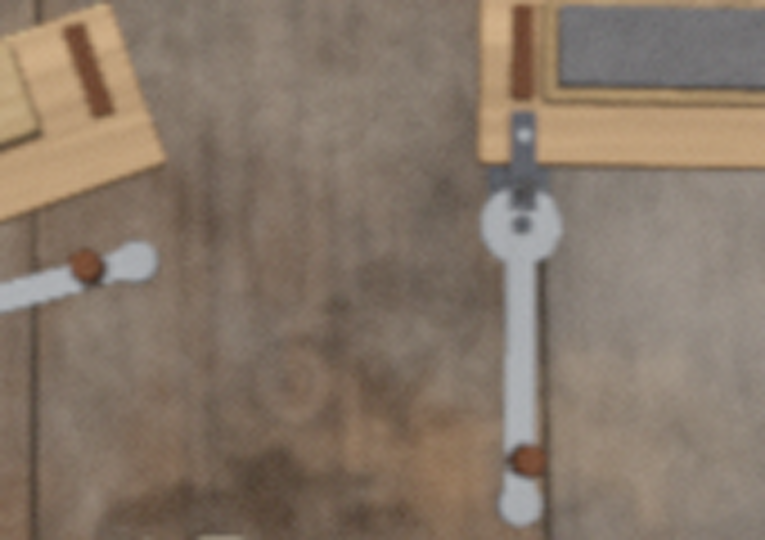

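The leg is out, from the hinge at (521,224) to the end at (519,503), square to the board to within about a degree. I'll refine the angle numerically.

```bash
python3 - <<'E'
from h import *
im=np.mean([get_image("top") for _ in range(4)],0)
g=cv2.GaussianBlur(im.astype(np.float32),(0,0),.7)
sat=g[...,0]-g[...,2]            # wood is reddish
fit=lambda x,y:np.polyfit(x,y,1)
# board front edge: max |d/dv| of r-b near row 176
cols=np.arange(305,345);rows=np.arange(168,184)
def sub(p):
    i=int(np.argmax(p));i=min(max(i,1),len(p)-2);a,b,c=p[i-1:i+2];return i+.5*(a-c)/(a-2*b+c)
e=[rows[0]+sub(np.abs(np.diff(sat[168:184,c])))+.5 for c in cols]
k=fit(cols,e);print("edge resid",np.std(e-np.polyval(k,cols)))
P0=ray("top",305,np.polyval(k,305),.024);P1=ray("top",344,np.polyval(k,344),.024)
# leg: left/right edges by blueness-brightness
b=g[...,2];vs=np.arange(202,236);L=[];Rr=[]
for v in vs:
    d=np.diff(b[v,284:306]);L.append(284+sub(d[:12])+.5);Rr.append(284+8+sub(-d[8:])+.5)
out=[]
for n,x in(("L",L),("R",Rr)):
    x=np.array(x);m=fit(vs,x);ok=abs(x-np.polyval(m,vs))<.6;m=fit(vs[ok],x[ok])
    q0=ray("top",np.polyval(m,202),202,.016);q1=ray("top",np.polyval(m,235),235,.016)
    az=np.degrees(np.arctan2(*(q1-q0)[[1,0]]));ed=np.degrees(np.arctan2(*(P1-P0)[[1,0]]))
    print(n,ok.sum(),"leg angle",(ed-az)%360,"edge az",ed)
E
```

```text
edge resid 0.043481096450279935
L 34 leg angle 90.42206641412554 edge az -91.28625062445239
R 34 leg angle 89.52663764970976 edge az -91.28625062445239
```

```bash
python3 -c "
from rig import *
print(ticket.hand_in())"
```

```text
the job is handed in; nothing more can be done
None
```

The whetstone stand's leg is swung fully out and stayed there after I let go, and the job is handed in. The hand-in reports no verdict.

- **What I did:** I put the open fingers loosely either side of the knob and swung the leg along its arc past the ridge. At the end the leading finger was holding it slightly short of the stop (1.6 N). Opening the jaws let the spring draw it home, and I then moved the gripper up and well to the side.
- **Leg angle:** In the top picture, fits to the leg's two edges gave 90.4° and 89.5° to the board's front edge, a mean of about 90.0° (stop at 90°). I did not test the detent by pushing on the leg.
- **Other checks:** The gripper never went near the sanding-block stand. Its leg still looked folded in the last picture, though I did not measure it. Wrist force readings at the end of each move were under 2 N, and the whole job took about 7 s.

No check failed. The one small disagreement was a rough reading by eye of that picture, which was about 0.6° off square and within its own error.

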